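# Sort sawn steel blanks into the profile trays

## Task

Sort the five sawn steel blanks standing on the welding table: every tray has a slice of one profile tacked on its lip, and each blank belongs in the tray that shows its own profile (round pipe, square tube or channel). Stand every blank on end, upright on the tray's floor, and leave the angle grinder and the cup brush where they are.

Things in the scene. Friction and masses are not known exactly. Their poses are not given: they have to be found in the camera images.
- pipe_1: Loose blank sawn from bare steel round pipe, 48 mm outside diameter, wall 3.5 mm, 80 mm long, about 0.31 kg, standing on end: from above a ring. Origin: centre of its lower end; z up along the pipe.
- pipe_2: Loose blank sawn from bare steel round pipe, 48 mm outside diameter, wall 3.5 mm, 80 mm long, about 0.31 kg, standing on end: from above a ring. Origin: centre of its lower end; z up along the pipe.
- square_1: Loose blank sawn from bare steel square tube, 50 x 50 mm outside, wall 4 mm, 80 mm long, about 0.44 kg, standing on end: from above a square frame. Origin: centre of its lower end; x and y square to its sides, z up along the tube.
- square_2: Loose blank sawn from bare steel square tube, 50 x 50 mm outside, wall 4 mm, 80 mm long, about 0.44 kg, standing on end: from above a square frame. Origin: centre of its lower end; x and y square to its sides, z up along the tube.
- channel_1: Loose blank sawn from bare steel U-channel, 80 mm long, about 0.45 kg, standing on end: from above a U, 38 mm (x) x 50 mm (y), 5 mm thick. Origin: centre of that outline at its lower end; z up. The web is at x = -19 mm, the open side looks to +x, the flanges' outer faces lie at y = -25 and +25 mm.
- tray_pipe: Fixed grey sheet-steel tray, empty. Trough 80 (x) x 180 mm (y) inside, floor 3 mm thick, walls 3 mm thick, 25 mm high over the table; takes two blanks side by side along y. Origin: underside, below the trough's centre. On its +x side a lip at rim height (x = 43 to 105 mm) carries at x = 73 mm a 12 mm high round-pipe (ring) slice, the tray's mark, seen from above (top at 37 mm).
- tray_square: Fixed grey sheet-steel tray, empty. Trough 80 (x) x 180 mm (y) inside, floor 3 mm thick, walls 3 mm thick, 25 mm high over the table; takes two blanks side by side along y. Origin: underside, below the trough's centre. On its +x side a lip at rim height (x = 43 to 105 mm) carries at x = 73 mm a 12 mm high square-tube (frame) slice, the tray's mark, seen from above (top at 37 mm).
- tray_channel: Fixed grey sheet-steel tray, empty. Trough 80 (x) x 180 mm (y) inside, floor 3 mm thick, walls 3 mm thick, 25 mm high over the table; takes two blanks side by side along y. Origin: underside, below the trough's centre. On its +x side a lip at rim height (x = 43 to 105 mm) carries at x = 73 mm a 12 mm high channel (U-shaped) slice, the tray's mark, seen from above (top at 37 mm).
- grinder: Bystander: a loose angle grinder with orange and black body lying disc down, 320 mm long, 132 mm wide over the guard, 90 mm high, 1.9 kg, with a black side handle that reaches 150 mm to -y. Origin: under the centre of its 124 mm disc; the body runs from there to -x. Leave alone.
- cup_brush: Bystander: a loose brass-coloured wire cup brush, 72 mm diameter at the foot, 55 mm high, 0.3 kg. Origin: centre of its underside. Leave alone.
There are look-alikes about, which are no part of the job. Leave any green or purple look-alike of the pipe_1 alone.

How it is judged:
By the outcome, as a careful person would: the job done as asked, in the order asked, and still so for the second after the job is handed in, with the robot touching nothing.
It also fails if it takes over 120 s, if anything falls off the work surface, if the arm or the gripper's body presses on something with over 40 N, if the wrist force passes 120 N, or if a joint passes its speed limit or range.

## Robot

A 6-joint arm with a two-finger parallel gripper is mounted at the origin on the work surface. World frame = base frame: x ahead of the robot, y to its left, z up, the work surface at z = 0. Lengths are in mm, angles in rad, forces in N, time in s.
With the tool pointing down it reaches from about 300 to 775 mm from the base axis. Payload 14.6 kg.
Tool frame: the origin (TCP) lies between the finger pads; the fingertips stand 25 mm ahead of it and the grasp point (between the pads) lies 6 mm ahead of it; z points along the fingers, y is the line along which they close (so a half turn about z gives the same grasp; the last joint's range is limited). The gripper opens to 94 mm and grips with 3 to 60 N. Pads are 16 mm wide; open, the fingers measure 119 mm over their backs; the gripper's body (75 mm by 177 mm) begins 78 mm behind the grasp point.
Start: joints at [1.138, 0.3, 1.521, -0, 1.321, -0.067], TCP at [196.73, 513.602, 230.446] pointing down, gripper open.
Joint ranges: [-3.03, 3.03], [-0.79, 2.21], [0.23, 2.52], [-1.04, 4.18], [0, 3.07], [-2.55, 2.55]. Speed limits (rad/s): [2.22, 2.22, 2.57, 3.14, 3.14, 3.14].

## Interface

Orientations are given as [roll, pitch, yaw] about the fixed x, y, z axes, in that order (R = Rz(yaw) Ry(pitch) Rx(roll)).
In Python, from cell import manip gives the robot as it stands. The module is installed in compiled form; this text tells all that it offers.
- The arm moves only by the tool step_arm, never from a script. Its argument "series" is one flat list of numbers, 5 for each row, row after row: the shift along the world's x, y, z in mm, then the turn about the world's z in rad, then the closure, from 0 (fully open) to 1 (shut). In form: [dx, dy, dz, spin, jaw, dx, dy, dz, spin, jaw, ...]. A call has 1 to 20 rows; each row shifts and turns the commanded pose from where the row before left it; what a row does not reach is not made up. A row lasts 1/8 s, in which the tool goes at most 62.5 mm and 10.7 degrees, less where a joint would pass 70% of its speed; a pose out of reach is approached as far as the arm can. A call is refused whole if a number of a shift passes 62.5 or a number of a turn 0.188, either way. A call with a gripper value outside its range is refused whole. The fingers move at their own pace and stop on an object; "squeeze" is the grip in N (left out, the last holds). Time passes only in rows, so rows that do not move let the fingers close. It gives the time, the measured TCP pose, the force, the opening and the grip force at its end, in the units of the state.
- manip.read_state(): the state, without advancing time (a new reading comes with each control period).
- manip.camera(name): name is "side" or "top"; returns (picture, depth): 384x512x3 uint8, blue, green, red; 384x512 float32, mm along the optical axis (not along the pixel's ray), 0 where there is no reading.
- manip.camera_info(name): a dict with "fovy" (degrees; the focal length in pixels is half the picture's height over the tangent of half this angle, whatever the lens; pixels are square), "cx", "cy" (the principal point, pixels), "k1" (the pictures are not rectified: a ray, as slopes to the right and down, at radius r is drawn at 1 + k1 r^2 times it, then the intrinsics apply), "eye" and "orientation" of the camera in the world. Camera axes: x right, y down, z forward; pixel columns grow to the right and rows downward; lengths in mm; the calibration is good to about 2 mm. A picture is of the moment at which its call begins. camera_info takes no time and is no camera call.
- manip.sign_off(): hands the job in; it is judged then, once.
The state is a dict: "clock": time; "joints": joint angles; "qd": joint speeds; "effort": joint torques, N m; "eef_pos": TCP position; "eef_rot": TCP orientation; "wrist_force": force on the tool from outside, world axes, zero at the start; "moment": the same for the moment, N m; "finger_gap": finger opening in mm; "finger_force": force on a finger pad.
Only numpy, scipy, OpenCV 4.12 (cv2) and the standard library are available. Lean on these libraries where they do the work, as an engineer would, in place of code of your own. Each camera call takes 0.05 s, during which the arm holds its last target. There are 200 camera calls.

## Working session

There is one attempt and no reset: what is moved stays moved. The work goes in short steps, Python scripts to look and compute and a tool call to move; the robot and the scene stay as the last step left them, time stands still between calls to the robot, and variables do not carry over. Pictures are saved under pics/ and viewed, at most 14 in all, crops included, and the job is handed in when it is done.

Besides the shell and the picture viewer there is one more tool, called after "Request:" as name(argument=value, ...) on one line, values as JSON. step_arm: Moves the arm, as the interface text tells. Its arguments: {"type":"object","properties":{"series":{"type":"array"},"squeeze":{"type":"number"}},"required":["series"]}

```bash
mkdir -p pics
cat > h.py <<'E'
import numpy as np, cv2
from cell import manip
from scipy.spatial.transform import Rotation as R
def cam(n):
    p,d=manip.camera(n); return p,d,manip.camera_info(n)
def rot(i):
    o=np.array(i["orientation"],float)
    return o if o.shape==(3,3) else R.from_euler('xyz',o).as_matrix()
def slopes(i,uv):
    f=384/2/np.tan(np.radians(i["fovy"])/2)
    q=(np.atleast_2d(uv).astype(float)-[i["cx"],i["cy"]])/f
    s=q.copy()
    for _ in range(20): s=q/(1+i["k1"]*(s**2).sum(1,keepdims=True))
    return s
def onplane(i,uv,z):
    s=slopes(i,uv); d=np.c_[s,np.ones(len(s))]@rot(i).T; e=np.array(i["eye"],float)
    return e+d*((z-e[2])/d[:,2])[:,None]
def cloud(i,d):
    v,u=np.mgrid[0:384,0:512]; s=slopes(i,np.c_[u.ravel(),v.ravel()])
    P=(np.c_[s,np.ones(len(s))]*d.reshape(-1,1))@rot(i).T+np.array(i["eye"])
    P[d.ravel()==0]=np.nan
    return P.reshape(384,512,3)
E
python3 - <<'E'
from h import *
for n in("top","side"):
    p,d,i=cam(n); print(i); cv2.imwrite(f"pics/{n}0.png",p if n=="side" else cv2.resize(p,(800,600)))
    np.savez(f"{n}0.npz",p=p,d=d)
print(manip.read_state())
E
```

```text
{'fovy': 52.03314847973006, 'cx': 251.84646211356505, 'cy': 187.95927084776935, 'k1': 0.04504048539525919, 'eye': array([ 326.43426421,  -17.55861607, 1487.61098513]), 'orientation': array([-3.00333468,  0.01473187, -1.59587827])}
{'fovy': 42.64700143801094, 'cx': 250.79523436379398, 'cy': 195.94951565094175, 'k1': -0.0868750010276087, 'eye': array([  616.26768772, -1154.02821186,  1221.76536723]), 'orientation': array([-2.36539239e+00,  8.50540842e-04,  1.00283789e-01])}
{'clock': 0.1, 'joints': array([ 1.13841278e+00,  3.00413761e-01,  1.52149407e+00, -3.12385726e-05,
        1.32073080e+00, -6.66565212e-02]), 'qd': array([ 0.00111661, -0.00149493, -0.0022319 ,  0.00087191,  0.00107676,
        0.00197922]), 'effort': array([ 1.71833359e-03, -5.32636464e+01, -3.53284943e+01,  7.09885382e-02,
        2.35580618e-02, -4.94346614e-05]), 'eef_pos': array([196.64680013, 513.42075491, 229.95458263]), 'eef_rot': array([-3.14054698e+00, -3.94780904e-05,  2.77587336e+00]), 'wrist_force': array([-0.67579485, -0.21977005, -0.13939487]), 'moment': array([-0.01903727, -0.03798846,  0.05347733]), 'finger_force': 0.0, 'finger_gap': 93.91546015164059}
```

View pics/top0.png

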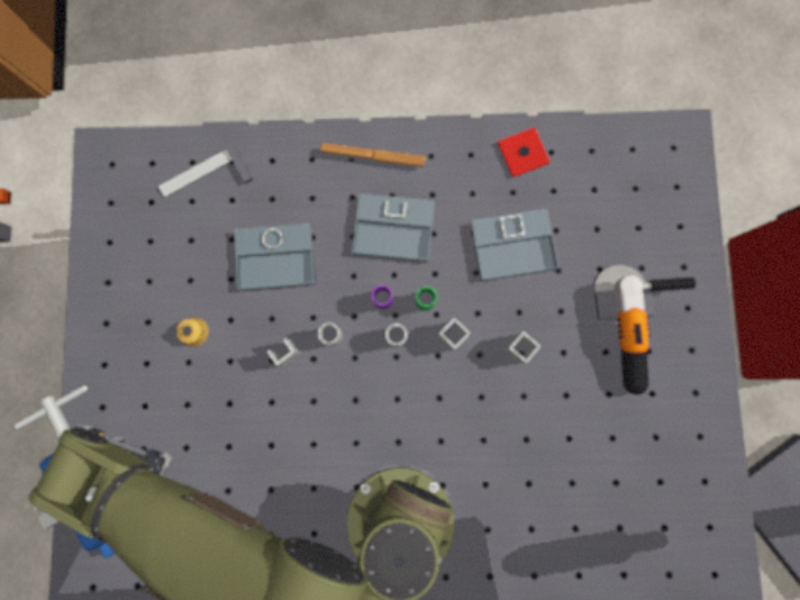

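View pics/side0.png

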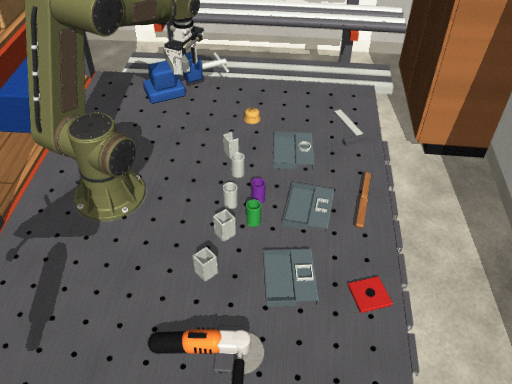

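The top view (800 px wide) shows the channel at (282,351), pipes at (329,333) and (397,335), squares at (454,333) and (525,347), and the purple and green decoys at (382,296) and (426,297). The tray marks are a ring (272,238), a U (396,208) and a square frame (512,226). The side view agrees.

```bash
cat > meas.py <<'E'
from h import *
def blanks(tag,zlo=62,zhi=95,ztop=80,save=True):
    p,d,i=cam("top"); C=cloud(i,d)
    hsv=cv2.cvtColor(p,cv2.COLOR_BGR2HSV)
    z=C[...,2]
    roi=(C[...,0]>200)&(C[...,0]<720)&(np.abs(C[...,1])<420)
    m=((z>zlo)&(z<zhi)&roi).astype(np.uint8)
    n,l,st,_=cv2.connectedComponentsWithStats(m,connectivity=8)
    for k in range(1,n):
        if st[k,4]<12: continue
        v,u=np.where(l==k); s=np.median(hsv[v,u,1])
        g=p[v,u].astype(int).max(1)
        W=onplane(i,np.c_[u,v],ztop)[:,:2]
        r=cv2.minAreaRect(W.astype(np.float32))
        print(k,st[k],"sat",s,"V",np.median(g),"zmed",np.round(np.nanmedian(z[v,u]),1),"mean",np.round(W.mean(0),1),"rect",np.round(r[0],1),np.round(r[1],1),round(r[2],1))
    return p,d,i,C
if __name__=="__main__":
    p,d,i,C=blanks("a")
    hsv=cv2.cvtColor(p,cv2.COLOR_BGR2HSV); z=C[...,2]
    print("table z",np.nanmedian(z[200:260,150:350]))
    # trays: teal grey
    for nm,(u,v) in dict(pipe=(175,170),chan=(251,153),sq=(330,164)).items(): print(nm,hsv[v,u],p[v,u],C[v,u].round(1), "lip",C[v-17,u-14].round(1),hsv[v-17,u-14])
    crop=np.hstack([cv2.resize(p[115:245,105:365],None,fx=3,fy=3,interpolation=cv2.INTER_CUBIC)])
    cv2.imwrite("pics/crop1.png",crop)
    m=((z>18)&(z<45)&(C[...,0]>450)&(C[...,0]<760)&(np.abs(C[...,1])<420)).astype(np.uint8)
    n,l,st,_=cv2.connectedComponentsWithStats(m)
    for k in range(1,n):
        if st[k,4]<150: continue
        v,u=np.where(l==k); W=onplane(i,np.c_[u,v],25)[:,:2]; r=cv2.minAreaRect(W.astype(np.float32))
        print("tray",st[k],np.round(r[0],1),np.round(r[1],1),round(r[2],1))
        h=((l==k)&(z>31)); v,u=np.where(h); print("  mark",len(v),onplane(i,np.c_[u,v],37).mean(0).round(1) if len(v) else None)
E
python3 meas.py
```

```text
1 [237 182  14  14  53] sat 119.0 V 146.0 zmed 77.8 mean [522.6  27.6] rect [521.7  28.5] [46.4 46.1] 43.2
2 [266 183  13  14  53] sat 125.0 V 136.0 zmed 79.8 mean [517.5 -74.7] rect [515.3 -74.3] [43.3 47.4] 88.3
3 [281 203  19  20  75] sat 4.0 V 165.0 zmed 79.1 mean [ 431.2 -136.3] rect [ 430.6 -135.9] [47.7 48.4] 43.2
4 [203 206  14  14  57] sat 5.0 V 160.0 zmed 78.3 mean [437.3 152.1] rect [438.1 152.2] [46.8 46.6] 88.5
5 [247 207  13  14  45] sat 4.0 V 161.0 zmed 78.9 mean [431.7  -3.9] rect [430.4  -3.5] [43.  46.6] 88.5
6 [325 213  21  20  96] sat 4.0 V 162.0 zmed 78.0 mean [ 391.4 -293.8] rect [ 392.2 -294.2] [53.8 52.9] 47.8
7 [171 217  18  17  67] sat 5.0 V 180.0 zmed 77.6 mean [390.8 255.9] rect [395. 259.] [39.3 51.5] 35.0
table z 0.13946246821546993
pipe [ 99  30 143] [143 138 126] [611.3 292.5   2.2] lip [674.4 341.3  23.6] [ 95  31 140]
chan [103  28 146] [146 139 130] [669.2  -1.    5.1] lip [733.3  50.7  22.2] [ 99  24 148]
sq [ 96  27 151] [151 148 135] [ 6.184e+02 -3.025e+02  4.000e-01] lip [ 680.5 -248.2   25.9] [103  24 148]
tray [225 128  53  39 760] [697.4  -2.6] [185.6 149.1] 82.6
  mark 74 [729.   -1.9  37. ]
tray [301 133  54  46 890] [ 646.6 -295.2] [148.1 189.5] 7.4
  mark 112 [ 682.9 -292.4   37. ]
tray [150 143  51  42 917] [632.1 287.6] [149.7 186.2] 3.3
  mark 79 [668.8 282.   37. ]
```

View pics/crop1.png

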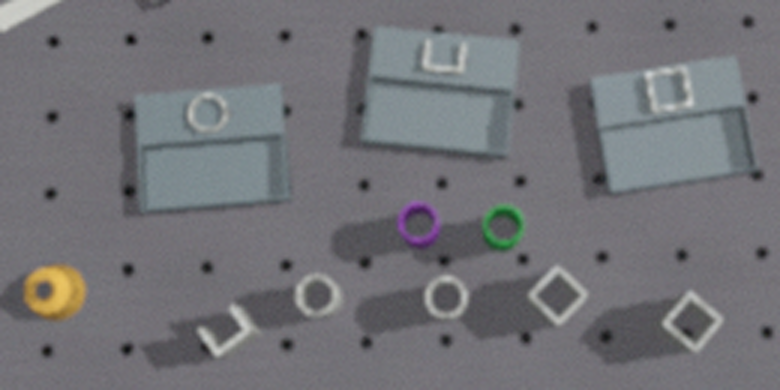

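The crop confirms the marks: left tray ring, middle tray U, right tray square. The channel's open side points up-left in the picture. Next I refine the blank outlines and orientations.

```bash
cat > fine.py <<'E'
from h import *
def fine(p,i,xy,ztop=80,half=16,K=6,save=None):
    # outer contour of bright top rim around world xy
    c=[(u,v) for u in range(0,512,2) for v in range(0,384,2)]
    W=onplane(i,c,ztop); u0,v0=c[np.argmin(np.hypot(W[:,0]-xy[0],W[:,1]-xy[1]))]
    g=p[v0-half:v0+half,u0-half:u0+half].min(2)
    G=cv2.resize(g,None,fx=K,fy=K,interpolation=cv2.INTER_CUBIC)
    t,m=cv2.threshold(G,0,255,cv2.THRESH_OTSU); t=max(t,125); m=(G>t).astype(np.uint8)
    cs,_=cv2.findContours(m,cv2.RETR_EXTERNAL,cv2.CHAIN_APPROX_NONE)
    ct=min((q for q in cs if cv2.contourArea(q)>60),key=lambda q:np.hypot(*(q.reshape(-1,2).mean(0)-half*K)))
    q=ct.reshape(-1,2).astype(float)
    uv=(q+.5)/K-.5+[u0-half,v0-half]
    W=onplane(i,uv,ztop)[:,:2].astype(np.float32); r=cv2.minAreaRect(W)
    return t,np.round(r[0],1),np.round(r[1],1),round(r[2],1)
if __name__=="__main__":
    f=np.load("top0.npz"); i=manip.camera_info("top")
    for n,xy in dict(ch=(394,257),p1=(438,152),p2=(431,-4),s1=(431,-136),s2=(392,-294)).items(): print(n,*fine(f["p"],i,xy))
    f=np.load("side0.npz"); i=manip.camera_info("side")
    for n,xy in dict(ch=(394,257),p1=(438,152),p2=(431,-4),s1=(431,-136),s2=(392,-294)).items():
        C=cloud(i,f["d"]); k=(np.abs(C[...,2]-80)<6)&(np.hypot(C[...,0]-xy[0],C[...,1]-xy[1])<45)
        v,u=np.where(k); W=onplane(i,np.c_[u,v],80)[:,:2].astype(np.float32); r=cv2.minAreaRect(W); print("side",n,len(v),np.round(r[0],1),np.round(r[1],1),round(r[2],1))
E
python3 fine.py
```

```text
ch 134.0 [396.8 257. ] [46.2 58.4] 35.8
p1 125 [438.4 147.9] [54.4 58. ] 11.2
p2 125 [431.5  -5.2] [53.3 53.4] 85.7
s1 125 [ 430.4 -139.3] [60.3 58. ] 43.2
s2 130.0 [ 394.  -296.7] [57.  56.6] 47.9
side ch 41 [394.8 254.2] [39.5 53. ] 35.0
side p1 54 [435.4 148.6] [42.5 53.7] 7.4
side p2 57 [428.9  -6.3] [48.2 52.2] 42.4
side s1 110 [ 427.8 -139.3] [52.1 56.7] 43.2
side s2 111 [ 391.4 -296.3] [51.2 52.3] 47.2
```

Request:
step_arm(series=[33,-43,0,0.165,0,33,-43,0,0.165,0,33,-43,0,0.165,0,33,-43,0,0.165,0,33,-43,0,0.165,0,34,-42,0,0.165,0,0,0,0,0,0,0,0,0,0,0], squeeze=35)

```text
clock: 1.15
eef_pos: [394.1, 258.8, 230.3]
eef_rot: [3.141, -0.0, -2.527]
wrist_force: [0.2, -0.4, -0.3]
finger_gap: 94.0
finger_force: 0.0
```

Request:
step_arm(series=[2,-2,-45,0.01,0,0,0,-45,0,0,0,0,-40,0,0,0,0,-23,0,0,0,0,-10,0,0,0,0,0,0,0,0,0,0,0,1,0,0,0,0,1,0,0,0,0,1,0,0,0,0,1,0,0,0,0,1,0,0,0,0,1])

```text
clock: 2.65
eef_pos: [396.3, 256.9, 67.6]
eef_rot: [3.141, 0.0, -2.515]
wrist_force: [-3.4, 4.3, 4.3]
finger_gap: 49.7
finger_force: 35.0
```

Request:
step_arm(series=[0,0,20,0,1,0,0,40,0,1,0,0,45,0,1,0,0,25,0,1,38,-36,0,-0.108,1,38,-36,0,-0.108,1,38,-36,0,-0.108,1,39,-37,0,-0.108,1,39,-37,0,-0.108,1,39,-37,0,-0.108,1,39,-37,0,-0.108,1,0,0,0,0,1,0,0,0,0,1])

```text
clock: 4.28
eef_pos: [665.8, 0.6, 196.3]
eef_rot: [-3.141, -0.002, 3.013]
wrist_force: [0.4, 0.6, -4.6]
finger_gap: 50.3
finger_force: 35.0
```

Request:
step_arm(series=[1,1,-40,0,1,0,0,-40,0,1,0,0,-25,0,1,0,0,-14,0,1,0,0,-4,0,1,0,0,0,0,1])

```text
clock: 5.03
eef_pos: [667.6, 1.8, 75.3]
eef_rot: [3.142, 0.001, 3.013]
wrist_force: [0.6, 0.5, -5.7]
finger_gap: 50.1
finger_force: 35.0
```

Request:
step_arm(series=[0,0,-2,0,1,0,0,-1,0,1,0,0,0,0,1])

```text
clock: 5.4
eef_pos: [667.4, 1.6, 71.6]
eef_rot: [3.142, 0.0, 3.012]
wrist_force: [-0.1, 0.1, -4.5]
finger_gap: 49.9
finger_force: 35.0
```

Request:
step_arm(series=[0,0,-1,0,1,0,0,0,0,1,0,0,0,0,0.3,0,0,0,0,0.3,0,0,0,0,0.3,0,0,0,0,0.3,0,0,20,0,0.3,0,0,50,0,0.3,0,0,60,0,0,0,0,0,0,0,0,0,0,0,0])

```text
clock: 6.78
eef_pos: [667.2, 1.6, 200.9]
eef_rot: [3.142, 0.0, 3.012]
wrist_force: [-0.6, -0.1, -0.4]
finger_gap: 91.9
finger_force: 0.0
```

Request:
step_arm(series=[-28,18,0,-0.173,0,-29,18,0,-0.173,0,-29,18,0,-0.173,0,-29,18,0,-0.173,0,-29,19,0,-0.173,0,-29,19,0,-0.173,0,-29,19,0,-0.173,0,-28,19,0,-0.173,0,0,0,0,0,0,0,0,0,0,0])

```text
clock: 8.02
eef_pos: [437.5, 149.3, 200.0]
eef_rot: [-3.141, 0.0, 1.631]
wrist_force: [0.9, 0.0, -0.1]
finger_gap: 94.0
finger_force: 0.0
```

Run:
```python
from h import *
p,d,i=cam("side"); cv2.imwrite("pics/side1.png",cv2.resize(p[90:330,150:410],None,fx=2.2,fy=2.2,interpolation=cv2.INTER_CUBIC))
```

```text
(no output)
```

View pics/side1.png

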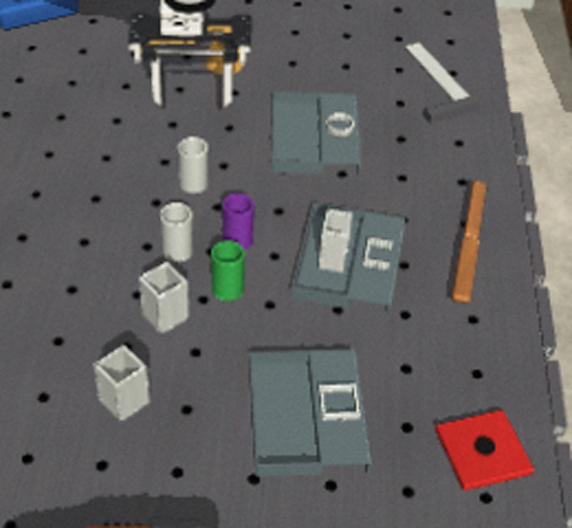

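The channel stands upright in the middle tray, at about (336,240) in this crop, and the gripper hangs over pipe_1. I now descend and grip the pipe.

Request:
step_arm(series=[0,0,-40,0,0,0,0,-45,0,0,0,0,-30,0,0,0,0,-14,0,0,0,0,-4,0,0,0,0,0,0,0,0,0,0,0,1,0,0,0,0,1,0,0,0,0,1,0,0,0,0,1,0,0,0,0,1,0,0,0,0,1])

```text
clock: 9.57
eef_pos: [437.2, 149.6, 67.4]
eef_rot: [-3.141, -0.0, 1.628]
wrist_force: [-2.8, 1.2, 2.6]
finger_gap: 47.2
finger_force: 34.9
```

Request:
step_arm(series=[0,0,20,0,1,0,0,40,0,1,0,0,45,0,1,0,0,20,0,1,32,36,0,0,1,32,36,0,0,1,32,36,0,0,1,33,35,0,0,1,33,35,0,0,1,0,0,0,0,1,0,0,0,0,1,0,0,-40,0,1,0,0,-40,0,1,0,0,-25,0,1,0,0,-12,0,1,0,0,-3,0,1,0,0,0,0,1])

```text
clock: 11.7
eef_pos: [599.7, 327.7, 73.6]
eef_rot: [3.14, -0.001, 1.628]
wrist_force: [0.3, 0.1, -2.6]
finger_gap: 47.0
finger_force: 34.9
```

Request:
step_arm(series=[0,0,-2,0,1,0,0,-1,0,1,0,0,0,0,1,0,0,0,0,0.25,0,0,0,0,0.25,0,0,0,0,0.25,0,0,20,0,0.25,0,0,50,0,0.25,0,0,60,0,0,-24,-47,0,0,0,-24,-47,0,0,0,-24,-47,0,0,0,-24,-48,0,0,0,-24,-48,0,0,0,-24,-48,0,0,0,-25,-48,0,0,0,0,0,0,0,0,0,0,0,0,0])

```text
clock: 13.95
eef_pos: [430.9, -5.2, 200.5]
eef_rot: [3.14, 0.0, 1.628]
wrist_force: [-0.2, 0.5, -0.3]
finger_gap: 94.2
finger_force: 0.0
```

Run:
```python
from h import *
p,d,i=cam("side"); cv2.imwrite("pics/side2.png",cv2.resize(p[90:330,150:410],None,fx=2.2,fy=2.2,interpolation=cv2.INTER_CUBIC))
```

```text
(no output)
```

View pics/side2.png

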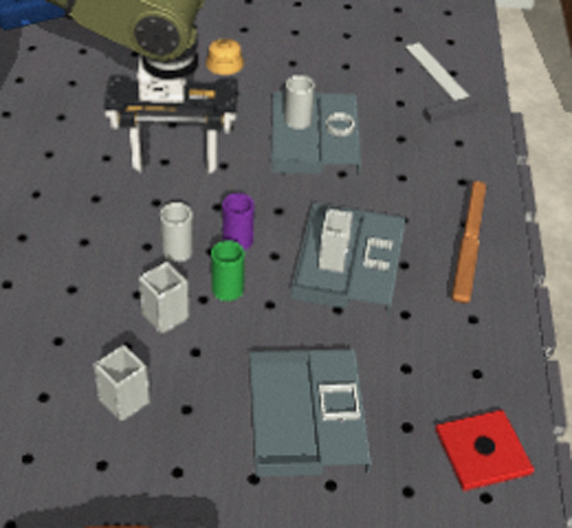

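Pipe_1 stands in the ring tray at about (299,102), and everything else is unchanged. The gripper hovers over pipe_2. I use a slightly narrower opening because the purple decoy stands near it.

Request:
step_arm(series=[-1,0,-40,0,0.15,0,0,-45,0,0.15,0,0,-30,0,0.15,0,0,-14,0,0.15,0,0,-4,0,0.15,0,0,0,0,0.15,0,0,0,0,1,0,0,0,0,1,0,0,0,0,1,0,0,0,0,1,0,0,0,0,1])

```text
clock: 15.38
eef_pos: [429.4, -5.4, 66.6]
eef_rot: [3.142, 0.0, 1.628]
wrist_force: [-1.6, -0.8, 3.0]
finger_gap: 46.8
finger_force: 35.0
```

Request:
step_arm(series=[0,0,20,0,1,0,0,40,0,1,0,0,45,0,1,0,0,25,0,1,29,41,0,0,1,29,41,0,0,1,29,41,0,0,1,29,42,0,0,1,29,42,0,0,1,29,42,0,0,1,0,0,0,0,1,0,0,0,0,1,0,0,-40,0,1,0,0,-40,0,1,0,0,-28,0,1,0,0,-12,0,1,0,0,-4,0,1,0,0,0,0,1])

```text
clock: 17.62
eef_pos: [603.7, 243.5, 73.5]
eef_rot: [3.14, -0.0, 1.628]
wrist_force: [-0.4, 0.3, -3.7]
finger_gap: 46.8
finger_force: 35.0
```

Request:
step_arm(series=[0,0,-2,0,1,0,0,-1,0,1,0,0,0,0,1,0,0,0,0,0.25,0,0,0,0,0.25,0,0,0,0,0.25,0,0,20,0,0.25,0,0,50,0,0.25,0,0,60,0,0,-21,-47,0,0.087,0,-22,-48,0,0.087,0,-22,-48,0,0.087,0,-22,-48,0,0.087,0,-22,-48,0,0.087,0,-22,-48,0,0.087,0,-22,-48,0,0.087,0,-22,-48,0,0.087,0,0,0,0,0,0,0,0,0,0,0])

```text
clock: 20.0
eef_pos: [428.7, -139.2, 200.4]
eef_rot: [3.141, 0.001, 2.323]
wrist_force: [-0.5, 1.0, 0.8]
finger_gap: 94.0
finger_force: 0.0
```

Request:
step_arm(series=[0,0,-40,0,0,0,0,-45,0,0,0,0,-30,0,0,0,0,-14,0,0,0,0,-4,0,0,0,0,0,0,0,0,0,0,0,1,0,0,0,0,1,0,0,0,0,1,0,0,0,0,1,0,0,0,0,1,0,0,0,0,1])

```text
clock: 21.5
eef_pos: [428.6, -139.4, 66.6]
eef_rot: [3.141, 0.001, 2.324]
wrist_force: [2.3, 1.6, 1.5]
finger_gap: 50.2
finger_force: 35.0
```

Request:
step_arm(series=[0,0,20,0,1,0,0,40,0,1,0,0,45,0,1,0,0,25,0,1,38,-40,0,-0.125,1,38,-40,0,-0.125,1,39,-40,0,-0.125,1,39,-41,0,-0.125,1,39,-41,0,-0.125,1,0,0,0,0,1,0,0,0,0,1,0,0,-40,0,1,0,0,-40,0,1,0,0,-28,0,1,0,0,-12,0,1,0,0,-4,0,1,0,0,0,0,1])

```text
clock: 23.62
eef_pos: [621.6, -341.5, 73.8]
eef_rot: [3.14, 0.001, 1.7]
wrist_force: [0.2, 0.6, -4.4]
finger_gap: 49.7
finger_force: 35.0
```

Request:
step_arm(series=[0,0,-2,0,1,0,0,-1,0,1,0,0,0,0,1,0,0,0,0,0.25,0,0,0,0,0.25,0,0,0,0,0.25,0,0,20,0,0.25,0,0,50,0,0.25,0,0,60,0,0,-45,9,0,0.14,0,-46,9,0,0.14,0,-46,9,0,0.14,0,-46,9,0,0.14,0,-46,9,0,0.14,0,0,0,0,0,0,0,0,0,0,0])

```text
clock: 25.62
eef_pos: [393.0, -296.8, 200.8]
eef_rot: [3.141, 0.002, 2.398]
wrist_force: [1.0, 0.0, -0.5]
finger_gap: 93.7
finger_force: 0.0
```

Run:
```python
from h import *
p,d,i=cam("side"); cv2.imwrite("pics/side3.png",cv2.resize(p[90:330,150:410],None,fx=2.2,fy=2.2,interpolation=cv2.INTER_CUBIC))
```

```text
(no output)
```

View pics/side3.png

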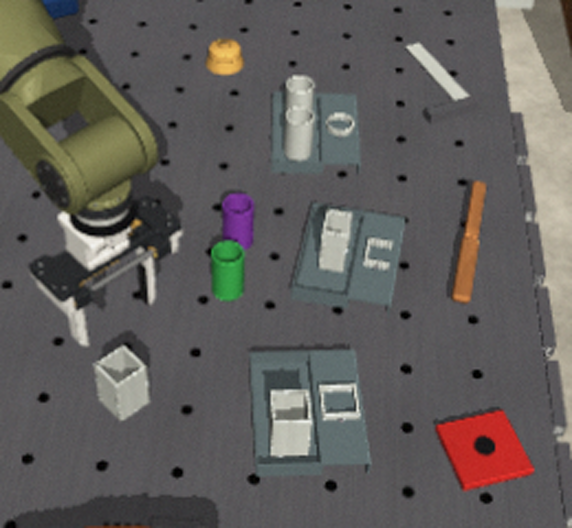

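Both pipes stand in the ring tray at about (299,115), the first square stands at (290,425), and the decoys are untouched. Next is square_2.

Request:
step_arm(series=[0,0,-40,0,0,0,0,-45,0,0,0,0,-30,0,0,0,0,-14,0,0,0,0,-4,0,0,0,0,0,0,0,0,0,0,0,1,0,0,0,0,1,0,0,0,0,1,0,0,0,0,1,0,0,0,0,1,0,0,0,0,1])

```text
clock: 27.18
eef_pos: [392.6, -296.3, 66.6]
eef_rot: [3.141, 0.0, 2.399]
wrist_force: [1.4, 2.8, 2.0]
finger_gap: 50.0
finger_force: 35.0
```

Request:
step_arm(series=[0,0,20,0,1,0,0,40,0,1,0,0,45,0,1,0,0,25,0,1,43,8,0,-0.14,1,43,8,0,-0.14,1,44,8,0,-0.14,1,44,8,0,-0.14,1,44,7,0,-0.14,1,0,0,0,0,1,0,0,0,0,1,0,0,-40,0,1,0,0,-40,0,1,0,0,-28,0,1,0,0,-12,0,1,0,0,-4,0,1,0,0,0,0,1])

```text
clock: 29.3
eef_pos: [610.6, -257.8, 73.5]
eef_rot: [3.14, 0.001, 1.699]
wrist_force: [0.8, 1.0, -4.6]
finger_gap: 49.9
finger_force: 35.0
```

Request:
step_arm(series=[0,0,-2,0,1,0,0,-1,0,1,0,0,0,0,1,0,0,0,0,0.25,0,0,0,0,0.25,0,0,0,0,0.25,0,0,20,0,0.25,0,0,50,0,0.25,0,0,60,0,0,-45,20,20,0,0,-46,20,20,0,0,-46,20,0,0,0,-46,20,0,0,0,-20,20,0,0,0,0,0,0,0,0,0,0,0,0,0])

```text
clock: 31.3
eef_pos: [408.0, -157.8, 240.4]
eef_rot: [3.14, 0.001, 1.7]
wrist_force: [-0.3, -0.2, -1.1]
finger_gap: 93.8
finger_force: 0.0
```

Run:
```python
from meas import *
p,d,i=cam("side"); cv2.imwrite("pics/side4.png",cv2.resize(p,(800,600),interpolation=cv2.INTER_CUBIC))
p,d,i,C=blanks("b",ztop=83); cv2.imwrite("pics/top4.png",cv2.resize(p[100:250,90:460],None,fx=2.1,fy=2.1,interpolation=cv2.INTER_CUBIC))
```

```text
1 [243 142  15  13  63] sat 5.0 V 181.0 zmed 81.6 mean [665.1   0.9] rect [6.705e+02 4.000e-01] [50.1 41.3] 82.5
2 [336 151  17  16 112] sat 5.0 V 159.5 zmed 80.4 mean [ 621.3 -340.3] rect [ 621.2 -339.5] [53.2 54.6] 8.0
3 [313 154  17  17 107] sat 5.0 V 162.0 zmed 80.3 mean [ 610.9 -254.3] rect [ 610.5 -254.1] [54.1 53.5] 6.6
4 [177 161  14  14  70] sat 6.0 V 164.0 zmed 80.5 mean [603.9 243.6] rect [604.2 244.8] [47.3 48.3] 89.8
5 [154 163  15  14  80] sat 6.0 V 160.0 zmed 78.6 mean [600.6 327.5] rect [600.2 326.6] [50.7 46.8] 33.1
6 [237 182  14  14  52] sat 116.5 V 148.5 zmed 77.9 mean [523.4  27.5] rect [521.3  28.4] [46.3 46. ] 43.2
7 [266 183  13  14  52] sat 123.5 V 138.0 zmed 79.3 mean [518.2 -74.4] rect [514.9 -74.2] [43.2 47.2] 88.3
```

View pics/side4.png

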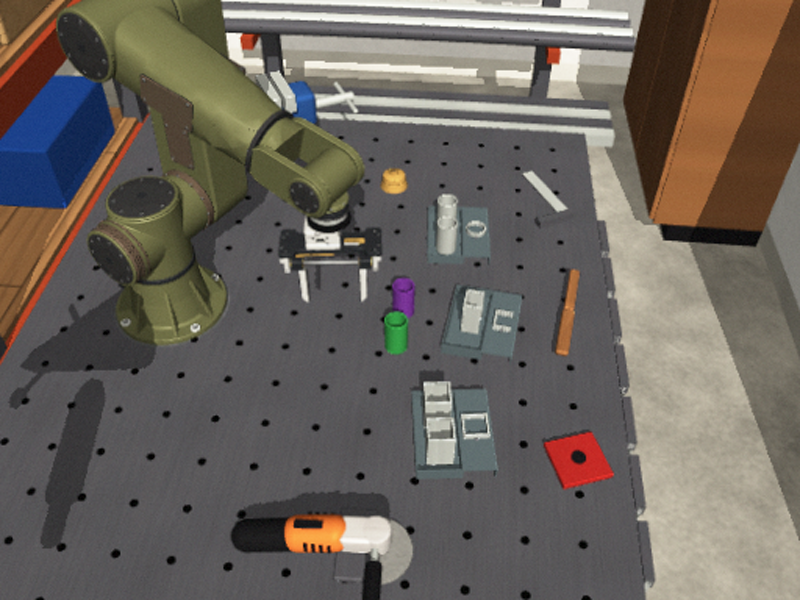

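View pics/top4.png

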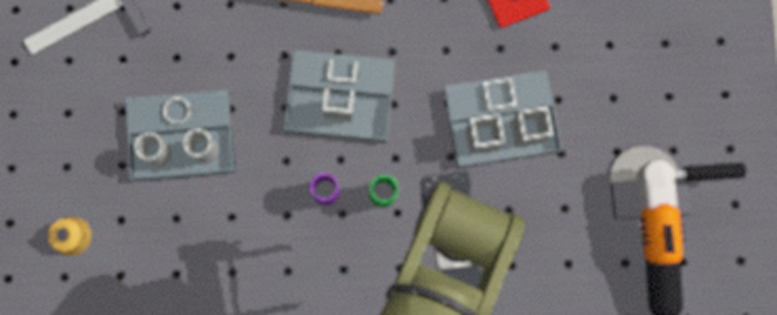

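Both views show all five blanks upright in their matching trays, with tops at about 80 mm. The decoys, grinder and brush haven't moved, and the arm is clear of everything.

```bash
python3 -c "
from cell import manip
print(manip.sign_off())"
```

```text
the job is handed in; nothing more can be done
None
```

All five blanks stand upright in the trays that show their profiles, the grinder, cup brush and green and purple look-alikes were left where they were, and the job was handed in at about 31 s on the robot clock.

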